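# Get the little tin out from behind the tall containers and weigh it

### The job

Get the low steel tin out from the back of the wooden pantry tray and stand it in the middle of the kitchen scale's plate: first lift the three tall containers that hem it in (the round jar, the square caddy and the grinder) out of the tray and stand all three wholly on the flat wooden board, and only then fetch the tin. With the tin on the scale, put each of the three back on the very spot in the tray where it stood at the start. Keep everything upright, and leave all the other things where they are.

Things in the scene. Friction and masses are not known exactly. Their poses are not given: they have to be found in the camera images.
- tin: the low round steel tin to fetch, with a paper band: 52 mm diameter, 40 mm high, 0.12 kg; origin at the centre of its underside, z up. It stands in the middle of the tray's rear half, with some 8 to 18 mm between it and the tall containers to its left, right and front, too little for fingers until they are cleared.
- jar: tall round storage jar, clear glass with a flat steel lid of the same diameter: straight cylinder 60 mm diameter, 118 mm high (lid from 90 mm up), 0.35 kg; origin at the centre of its underside, z up. One of the three tall containers, which share three places in the tray at random.
- caddy: tall square caddy of plain white-painted sheet metal: 54 x 54 mm, straight-sided, 126 mm high, 0.25 kg; origin at the centre of its underside, its x and y axes square to its sides, z up. One of the three tall containers.
- grinder: turned dark wooden pepper grinder: foot 56 mm diameter, waist 38 mm, cylindrical head 47 mm diameter from 80 to 116 mm high, a 14 mm steel knob on top up to 128 mm, 0.22 kg; origin at the centre of its underside, z up. Grip it by the head. One of the three tall containers.
- tray: open wooden pantry tray, fixed: 190 mm (x) by 240 mm (y), rim 22 mm high and 5 mm thick, floor 5 mm thick; origin at the centre of its underside, x to its rear (away from the robot). The tin stands at about (40, 0) mm in its frame, the three tall containers at about (40, 65), (40, -65) and (-27, 0) mm, in an order that changes, standing on its floor.
- board: flat wooden board, fixed, on the other side of the scale from the tray: 170 mm (x) by 260 mm (y), 18 mm thick; origin at the centre of its underside, x away from the robot. The side area, empty at the start.
- plate (a point): centre of the top face of the kitchen scale's round steel plate (108 mm diameter, 28 mm above the table, fixed, rigid); the scale is a flat white 160 by 120 mm slab with a dark display at its robot side. z up.
- shaker: bystander: small glass salt shaker with a steel cap, 32 mm diameter, 66 mm high, standing in the tray at about (-68, 92) mm in its frame; origin at the centre of its underside. Leave it alone.
- mug: bystander: white mug, 80 mm diameter, 90 mm high, behind the scale; origin at the centre of its underside. Leave it alone.
- oil: bystander: green glass oil bottle, 62 mm diameter, 160 mm high, behind the scale at the back; origin at the centre of its underside. Leave it alone.

How it is judged:
By the outcome, as a careful person would: the job done as asked, in the order asked, and still so for the second after the job is handed in, with the robot touching nothing.
It also fails if it takes over 144 s, if anything falls off the work surface, if the arm or the gripper's body presses on something with over 40 N, if the wrist force passes 120 N, or if a joint passes its speed limit or range.

### The arm

A 6-joint arm with a two-finger parallel gripper is mounted at the origin on the work surface. World frame = base frame: x ahead of the robot, y to its left, z up, the work surface at z = 0. Lengths are in mm, angles in rad, forces in N, time in s.
With the tool pointing down it reaches from about 225 to 725 mm from the base axis. Payload 3.1 kg.
Tool frame: the origin (TCP) lies between the finger pads; the fingertips stand 14 mm ahead of it and the grasp point (between the pads) lies 5 mm behind it; z points along the fingers, x is the direction in which the jaws open and shut, and the axes are right-handed (so a half turn about z gives the same grasp; the last joint's range is limited). The gripper opens to 85 mm and grips with 20 to 120 N. Pads are 22 mm wide; open, the fingers measure 114 mm over their backs; the gripper's body (76 mm by 85 mm) begins 54 mm behind the grasp point. The pads swing forward as they close: fully open they stand 13 mm farther back than shut.
Start: joints at [-1.356, 0.048, 0.099, 1.622, 0, 1.443], TCP at [176.451, -494.452, 245.312] pointing down, gripper open.
Joint ranges: [-2.91, 2.91], [-0.99, 1.94], [-1.21, 1.42], [-2.12, 2.29], [-1.49, 1.47], [-3.14, 3.14]. Speed limits (rad/s): [2.79, 2.79, 3.14, 3.14, 3.14, 3.14].

### API

Orientations are given as a 3x3 rotation matrix whose columns are the frame's x, y, z axes.
In Python, from rig import * gives the robot as it stands.
- The arm moves only by the tool jog_arm, never from a script. Its argument "motion" is one flat list of numbers, 5 for each row, row after row: the shift along the tool's x, y, z in units of 40 mm (1.0 is 40 mm), then the turn about the tool's z in units of 6 degrees (1.0 is 6 degrees), then the finger opening in mm, from 0 to 85.4. A call has 1 to 12 rows; each row shifts and turns the commanded pose from where the row before left it, along the tool's axes as they then stand; what a row does not reach is not made up. A row lasts 1/8 s, in which the tool goes at most 62.5 mm and 10.7 degrees, less where a joint would pass 70% of its speed; a pose out of reach is approached as far as the arm can. A call is refused whole if a number of a shift passes 1 or a number of a turn 1, either way. A call with a gripper value outside its range is refused whole. The fingers move at their own pace and stop on an object; the grip force is fixed at half the most. Time passes only in rows, so rows that do not move let the fingers close. It gives the time, the measured TCP pose, the force and the opening at its end, in the units of the state.
- state(): the state, without advancing time (a new reading comes with each control period).
- capture(name): name is "side" or "top" or "wrist"; returns the picture (420x560x3 uint8, red, green, blue); there is no depth.
- camera_info(name): a dict with "fx", "fy", "cx", "cy" (pixels), "dist" ([k1, k2, p1, p2, k3] as OpenCV has them; the pictures are not rectified), "pose" (4x4, takes a point from camera to world coordinates); the wrist camera has in their place "T_tool_cam" (4x4, takes a point from camera to tool coordinates, whose origin is the TCP and whose axes are the tool frame's). Camera axes: x right, y down, z forward; pixel columns grow to the right and rows downward; lengths in mm; the calibration is good to about 2 mm. A picture is of the moment at which its call begins: read the wrist's pose just before it. camera_info takes no time and is no camera call.
- finish_job(): hands the job in, once; it reports no verdict.
Trained networks look in the newest picture that a camera, given by its name, has taken for a name from the list of things; names that differ only in an ending like _2 or _b are one class to them, and where a whole thing is asked for, a point or a joint stands for the part that bears it (a point fixed in the world has none). Each returns a list of dicts, best first, with "score" (0 to 1); they miss things now and then, are a little off and sometimes report something else, mostly with a low value. They report only what shows in the picture. A call takes as long as a camera call.
- masks_of(query, camera): "region" (420x560 bool, what is visible of it) and "bbox" ([centre column, centre row, width, height] in pixels, round what is visible of it).
The state is a dict: "time_s": time; "joints": joint angles; "qd": joint speeds; "joint_torque": joint torques, N m; "position": TCP position; "eef_rot": TCP orientation; "force": force on the tool from outside, world axes, zero at the start; "wrist_torque": the same for the moment, N m; "gripper_width": finger opening in mm.
Only numpy, scipy, OpenCV 4.12 (cv2) and the standard library are available. Lean on these libraries where they do the work, as an engineer would, in place of code of your own. Each camera call takes 0.05 s, during which the arm holds its last target.

## Working session

There is one attempt and no reset: what is moved stays moved. The work goes in short steps, Python scripts to look and compute and a tool call to move; the robot and the scene stay as the last step left them, time stands still between calls to the robot, and variables do not carry over. Pictures are saved under pics/ and viewed, and the job is handed in when it is done.

Besides the shell and the picture viewer there is one more tool, called after "Emit:" as name(argument=value, ...), one argument or row to a line, values as JSON. jog_arm: Moves the arm, as the interface text tells. Its arguments: {"type":"object","properties":{"motion":{"type":"array"}},"required":["motion"]}

```bash
ls; mkdir -p pics; python3 - <<'E'
from rig import *
import cv2,numpy as np
s=state();print(s['time_s'],s['position'],np.round(s['eef_rot'],3),s['force'],s['gripper_width'])
for n in ['side','top','wrist']:
    im=capture(n);cv2.imwrite(f'pics/{n}0.png',im[:,:,::-1]);ci=camera_info(n);print(n,{k:np.round(v,3).tolist() for k,v in ci.items() if k!='name'})
E
```

```text
pics
0.0 [ 176.32481025 -493.86438005  244.07801376] [[ 0.336 -0.942 -0.001]
 [-0.942 -0.336  0.002]
 [-0.002 -0.    -1.   ]] [-0.82257932 -0.58724189  0.14646619] 85.51415631184186
side {'fx': 451.608, 'fy': 451.608, 'cx': 274.102, 'cy': 210.484, 'dist': [-0.131, 0.0, 0.0, 0.0, 0.0], 'pose': [[-0.842, -0.287, 0.457, 148.597], [-0.539, 0.482, -0.691, 678.579], [-0.022, -0.828, -0.56, 583.666], [0.0, 0.0, 0.0, 1.0]]}
top {'fx': 463.253, 'fy': 463.253, 'cx': 274.38, 'cy': 208.63, 'dist': [-0.06, 0.0, 0.0, 0.0, 0.0], 'pose': [[-0.035, -0.978, 0.207, 378.184], [-0.999, 0.035, -0.004, 10.145], [-0.004, -0.207, -0.978, 1180.255], [0.0, 0.0, 0.0, 1.0]]}
wrist {'fx': 297.244, 'fy': 297.244, 'cx': 277.073, 'cy': 209.722, 'dist': [-0.054, 0.0, 0.0, 0.0, 0.0], 'T_tool_cam': [[1.0, -0.001, -0.0, 0.369], [0.002, 0.961, 0.276, -69.77], [-0.0, -0.276, 0.961, -127.723], [0.0, 0.0, 0.0, 1.0]]}
```

View pics/side0.png

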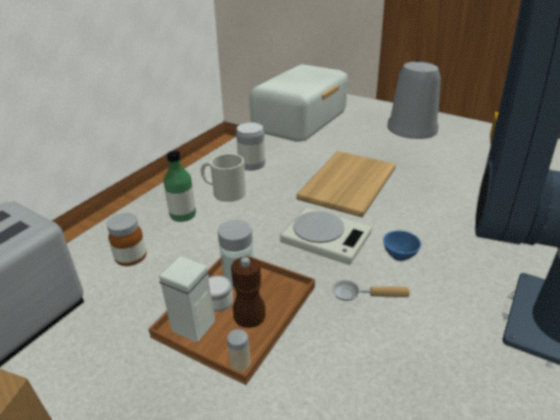

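View pics/top0.png

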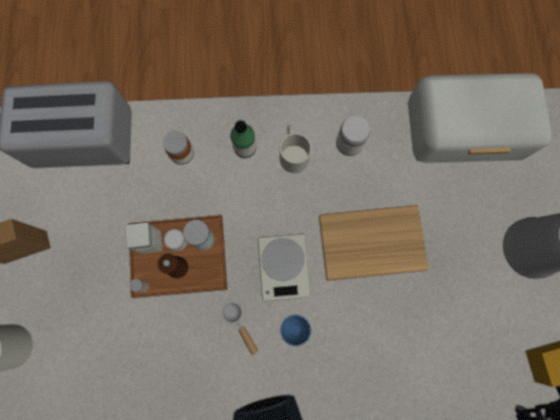

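View pics/wrist0.png

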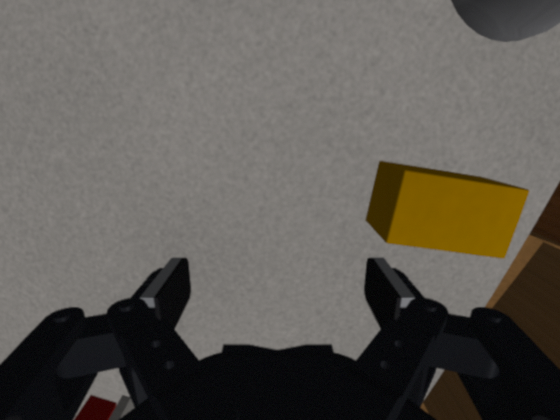

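```bash
cat > h.py <<'E'
from rig import *
import cv2,numpy as np
from scipy.optimize import minimize
def campose(n,s=None):
    ci=camera_info(n)
    if n=='wrist':
        s=s or state();T=np.eye(4);T[:3,:3]=s['eef_rot'];T[:3,3]=s['position']
        return ci,T@np.array(ci['T_tool_cam'])
    return ci,np.array(ci['pose'])
def KD(ci): return np.array([[ci['fx'],0,ci['cx']],[0,ci['fy'],ci['cy']],[0,0,1.]]),np.array(ci['dist'])
def proj(P,cam):
    ci,T=cam;K,D=KD(ci);W=np.linalg.inv(T)
    r,_=cv2.Rodrigues(W[:3,:3]);return cv2.projectPoints(np.asarray(P,float).reshape(-1,3),r,W[:3,3],K,D)[0].reshape(-1,2)
def unproj(uv,z,cam):
    ci,T=cam;K,D=KD(ci)
    p=cv2.undistortPoints(np.asarray(uv,float).reshape(-1,1,2),K,D).reshape(-1,2)
    d=np.c_[p,np.ones(len(p))]@T[:3,:3].T;o=T[:3,3]
    return o+d*((z-o[2])/d[:,2])[:,None]
a=np.linspace(0,2*np.pi,40,endpoint=False)
def circ(r,z): return np.c_[r*np.cos(a),r*np.sin(a),0*a+z]
def sq(h,z,yaw=0):
    c=np.array([[h,h],[-h,h],[-h,-h],[h,-h]]);R=np.array([[np.cos(yaw),-np.sin(yaw)],[np.sin(yaw),np.cos(yaw)]])
    return np.c_[c@R.T,np.full(4,z)]
PROF={'tin':[(26,0),(26,40)],'jar':[(30,0),(30,118)],'grinder':[(28,0),(28,12),(19,45),(23.5,80),(23.5,116),(7,116),(7,128)],
 'shaker':[(16,0),(16,66)],'mug':[(40,0),(40,90)],'oil':[(31,0),(31,100),(12,130),(12,160)],'plate':[(54,-2),(54,0)]}
def rings(name,yaw=0):
    if name=='caddy': return [sq(27,0,yaw),sq(27,126,yaw)]
    return [circ(r,z) for r,z in PROF[name]]
def render(name,x,y,z,yaw,cam):
    m=np.zeros((420*2,560*2),np.uint8);pr=[proj(R+[x,y,z],cam) for R in rings(name,yaw)]
    for p,q in zip(pr[:-1],pr[1:]):
        h=cv2.convexHull(np.r_[p,q].astype(np.float32)*2+.5);cv2.fillConvexPoly(m,np.round(h*16).astype(int),1,shift=4)
    return m>0
def up(m): return cv2.resize(m.astype(np.uint8),(1120,840),interpolation=cv2.INTER_NEAREST)>0
def fit(name,x0,z,views,yaw0=None):
    """views: list (cam,mask)"""
    ms=[up(m) for c,m in views]
    def f(p):
        v=0
        for (c,_),m in zip(views,ms):
            r=render(name,p[0],p[1],z,p[2]/50 if len(p)>2 else 0,c);v+=1-(r&m).sum()/(r|m).sum()
        return v
    p0=list(x0)+([yaw0*50] if yaw0 is not None else [])
    sim=np.array([p0]+[np.array(p0)+np.eye(len(p0))[i]*6 for i in range(len(p0))])
    r=minimize(f,p0,method='Nelder-Mead',options=dict(initial_simplex=sim,xatol=.05,fatol=1e-4))
    return r.x,r.fun/len(views)
E
python3 - <<'E'
from h import *
import pickle
out={}
for n in ['top','side']:
    im=capture(n)
    cam=campose(n)
    for q in ['tin','jar','caddy','grinder','tray','board','plate','shaker','mug','oil']:
        r=masks_of(q,n)
        for d in r[:2]: print(n,q,round(d['score'],2),np.round(d['bbox'],1),d['region'].sum())
        if r: out[n,q]=(cam,r[0]['region'],r[0]['bbox'])
pickle.dump(out,open('m0.pkl','wb'))
cam=campose('top')
for q,z in [('tin',45),('jar',123),('caddy',131),('grinder',133),('tray',11),('board',18),('plate',28),('shaker',71)]:
    b=out['top',q][2] if ('top',q) in out else None
    if b is not None: print(q,unproj(b[:2],z,cam)[0].round(1))
print(state()['time_s'])
E
```

```text
top tin 0.69 [173.7 241.8  21.   22.3] 371
top jar 0.71 [198.9 235.9  30.9  30.4] 716
top jar 0.61 [241.9 140.   27.1  40.6] 812
top caddy 0.48 [282.5 267.7  51.2  68. ] 3064
top caddy 0.32 [174.2 268.8  31.7  27.1] 590
top grinder 0.76 [174.6 268.5  27.5  28. ] 580
top grinder 0.57 [142.8 236.8  38.   30.6] 931
top tray 0.58 [177.4 255.5 101.9  86.8] 4422
top plate 0.96 [283.1 267.1  52.2  66.1] 3146
top plate 0.38 [295.9 149.5  35.3  44. ] 1130
top shaker 0.78 [138.6 284.7  20.1  11.8] 196
top mug 0.77 [298.1 151.2  29.9  45.6] 1121
top oil 0.57 [242.3 137.2  29.   35.9] 757
side tin 0.7 [219.3 294.4  22.2  36.5] 646
side jar 0.75 [233.9 249.3  34.   59.3] 1381
side caddy 0.97 [186.6 302.   57.5  87.3] 3385
side grinder 0.81 [249.1 291.2  31.3  74.8] 1947
side tray 0.75 [232.1 320.7 171.2 125.4] 6679
side board 0.69 [346.5 184.4  94.3  63.6] 3899
side plate 0.58 [324.  236.8  91.2  56.3] 3197
side shaker 0.72 [238.3 351.9  22.2  38.7] 830
side mug 0.62 [224.2 175.3  47.4  48.3] 1638
side oil 0.75 [182.9 183.6  29.   64.8] 1537
tin [542.9 258.2  45. ]
jar [543.4 182.8 123. ]
caddy [463.   -7.2 131. ]
grinder [469.3 236.5 133. ]
tray [512.5 255.9  11. ]
plate [472.8 -10.5  28. ]
shaker [438.8 336.   71. ]
1.25
```

```bash
python3 - <<'E'
import cv2,numpy as np
t=cv2.imread('pics/top0.png');s=cv2.imread('pics/side0.png')
cv2.imwrite('pics/c1.png',cv2.resize(t[200:310,115:245],None,fx=5.5,fy=5.5,interpolation=cv2.INTER_CUBIC)[:600])
cv2.imwrite('pics/c2.png',cv2.resize(t[190:310,250:435],None,fx=4.3,fy=4.3,interpolation=cv2.INTER_CUBIC))
cv2.imwrite('pics/c3.png',cv2.resize(s[220:380,150:320],None,fx=3.7,fy=3.7,interpolation=cv2.INTER_CUBIC))
E
```

```text
(no output)
```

View pics/c1.png

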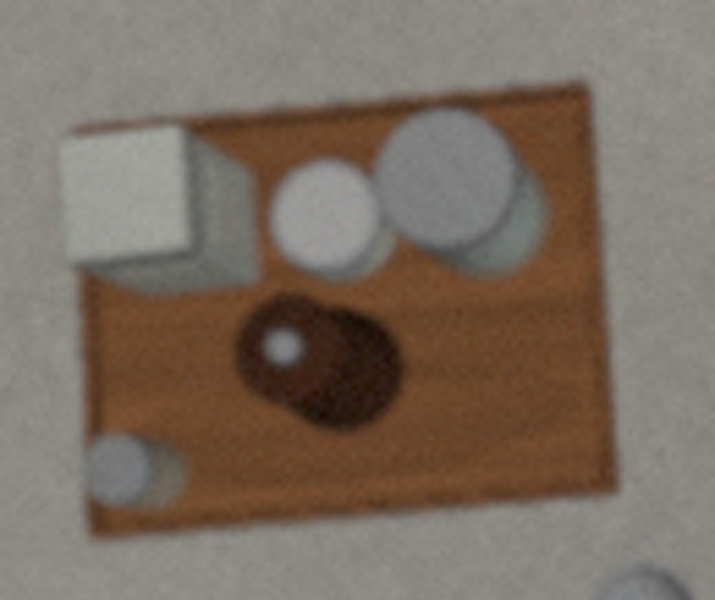

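View pics/c2.png

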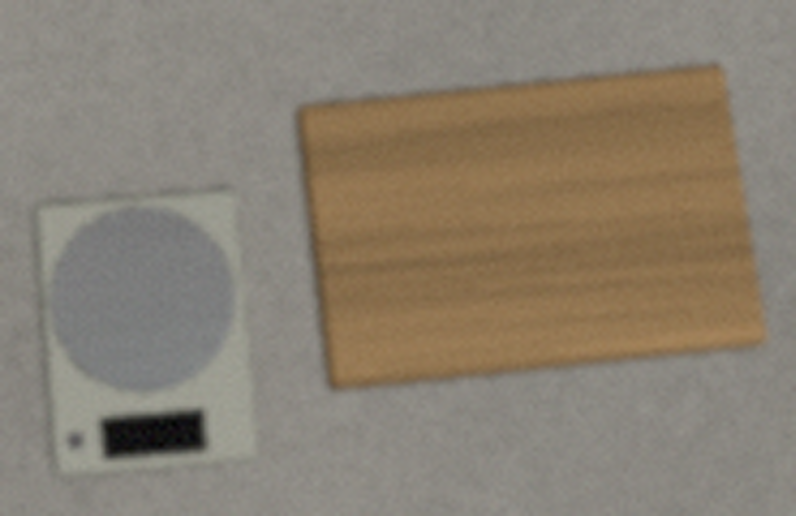

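View pics/c3.png

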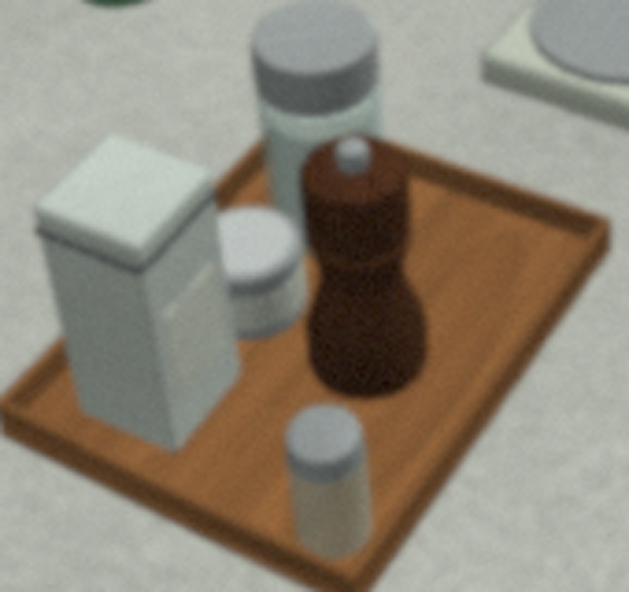

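```bash
python3 - <<'E'
from h import *
import pickle
cam=campose('top');out=pickle.load(open('m0.pkl','rb'))
def c1(p): return (np.array(p,float)+.5)/5.5-.5+[115,200]
def c2(p): return (np.array(p,float)+.5)/4.3-.5+[250,190]
for n,p,z in [('jar',(447,180),123),('tin',(326,213),45),('knob',(284,346),133),('shaker',(119,469),71)]: print(n,unproj(c1(p),z,cam)[0].round(1))
print('plate',unproj(c2((144,298)),28,cam)[0].round(1))
def rect(c):
    m=c.mean(0)[:2];d=[c[i+1-4]-c[i] for i in range(4)]
    print('centre',m.round(1),'sides',[round(float(np.linalg.norm(x)),1) for x in d],'ang',[round(float(np.degrees(np.arctan2(x[1],x[0]))),1) for x in d])
for nm,c,z in [('caddy',c1([(62,140),(184,127),(192,256),(72,262)]),131),('tray',c1([(75,128),(588,87),(615,490),(92,535)]),22),('board',c2([(303,106),(722,68),(762,340),(335,386)]),18)]:
    w=unproj(c,z,cam);print(nm);rect(w);print(w.round(0)[:,:2].tolist())
for n,x0,z in [('jar',(540,183),5),('tin',(542,258),5),('grinder',(470,237),5),('shaker',(440,336),5),('caddy',(540,320),5),('mug',(700,-40),0),('oil',(700,80),0)]:
    vs={k:out[k,n][:2] for k in ['top','side'] if (k,n) in out and not (n=='caddy' and k=='top')}
    for sel in ([['top'],['side'],['top','side']] if len(vs)==2 else [list(vs)]):
        x,e=fit(n,x0,z,[vs[k] for k in sel],0.06 if n=='caddy' else None);print(n,sel,x.round(1),round(e,3))
E
```

```text
jar [552.  189.8 123. ]
tin [551.6 257.9  45. ]
knob [483.4 255.6 133. ]
shaker [438.6 341.8  71. ]
plate [493.1 -11.3  28. ]
caddy
centre [548.5 322.9] sides [51.9, 54.9, 50.5, 52.1] ang [-85.8, -175.4, 91.0, 6.3]
[[573.0, 351.0], [577.0, 300.0], [522.0, 295.0], [521.0, 346.0]]
tray
centre [511.5 255.4] sides [239.7, 185.3, 236.9, 187.3] ang [-87.4, -177.0, 93.1, 3.9]
[[599.0, 381.0], [610.0, 141.0], [425.0, 132.0], [412.0, 368.0]]
board
centre [ 529.7 -241.3] sides [253.4, 163.2, 251.9, 165.9] ang [-86.8, -177.2, 93.8, 3.3]
[[605.0, -110.0], [619.0, -363.0], [456.0, -371.0], [439.0, -120.0]]
jar ['top'] [553.  190.6] 0.057
jar ['side'] [565.1 177.8] 0.389
jar ['top', 'side'] [553.9 190.9] 0.228
tin ['top'] [551.  258.8] 0.134
tin ['side'] [550.1 257.2] 0.353
tin ['top', 'side'] [551.  257.7] 0.244
grinder ['top'] [483.6 258.1] 0.067
grinder ['side'] [484.3 256.4] 0.069
grinder ['top', 'side'] [483.5 257.4] 0.072
shaker ['top'] [439.9 343.2] 0.212
shaker ['side'] [438.  348.5] 0.114
shaker ['top', 'side'] [440.4 345.5] 0.168
caddy ['side'] [550.  326.7   3.9] 0.061
mug ['top'] [763.2 -51.2] 0.068
mug ['side'] [759.7 -49.1] 0.103
mug ['top', 'side'] [761.9 -51. ] 0.092
oil ['top'] [700.  80.] 1.0
oil ['side'] [700.  80.] 1.0
oil ['top', 'side'] [700.  80.] 1.0
```

Emit:
jog_arm(
  motion=[0,0,0,-1,85,0,0,0,-1,85,0,0,0,-1,85,0,0,0,-1,85,0,0,0,-1,85,0,0,0,-1,85,0,0,0,-1,85,0,0,0,-1,85,0,0,0,-1,85,0,0,0,-1,85,0,0,0,-1,85,0,0,0,-1,85],
)

```text
time_s: 2.75
position: [176.5, -494.5, 245.3]
eef_rot: [[0.999, 0.032, 0.0], [0.032, -0.999, -0.0], [0.0, 0.0, -1.0]]
force: [-0.7, 0.4, 0.1]
gripper_width: 85.1
```

```bash
cat > go.py <<'E'
import sys
from h import *
# go.py x y z ang : remaining shift in tool axes units
s=state();R=np.array(s['eef_rot']);p=np.array(s['position'])
ang=np.degrees(np.arctan2(R[1,0],R[0,0]))
print('t',round(s['time_s'],2),'pos',p.round(1),'ang',round(ang,2),'tilt',R[:,2].round(3),'w',round(s['gripper_width'],1),'F',np.round(s['force'],1),'q',np.round(s['joints'],2))
if len(sys.argv)>3:
    t=np.array([float(v) for v in sys.argv[1:4]])
    print('units',(R.T@(t-p)/40).round(3))
    if len(sys.argv)>4: print('turn units',round(-(float(sys.argv[4])-ang)/6,3))
E
python3 go.py 540 190 245 3.2
```

```text
t 2.75 pos [ 176.5 -494.5  245.3] ang 1.84 tilt [ 0. -0. -1.] w 85.1 F [-0.7  0.4  0.1] q [-1.36  0.05  0.1   1.62  0.    0.18]
units [ 9.6330e+00 -1.6811e+01  7.0000e-03]
turn units -0.227
```

Emit:
jog_arm(
  motion=[0.4,-0.6,0,-0.23,85,0.57,-1,0,0,85,0.57,-1,0,0,85,0.57,-1,0,0,85,0.57,-1,0,0,85,0.57,-1,0,0,85,0.57,-1,0,0,85,0.57,-1,0,0,85,0.57,-1,0,0,85,0.57,-1,0,0,85,0.57,-1,0,0,85,0.57,-1,0,0,85],
)

```text
time_s: 4.25
position: [419.6, -15.9, 245.6]
eef_rot: [[0.999, 0.053, 0.001], [0.053, -0.999, -0.0], [0.001, 0.0, -1.0]]
force: [0.1, -0.1, -0.2]
gripper_width: 85.4
```

```bash
python3 go.py 550 190 245 3.2
```

```text
t 4.25 pos [419.6 -15.9 245.6] ang 3.03 tilt [ 0.001 -0.    -1.   ] w 85.4 F [ 0.1 -0.1 -0.2] q [-0.2  -0.23 -0.16  1.64 -0.    1.32]
units [ 3.527 -4.969  0.015]
turn units -0.028
```

Emit:
jog_arm(
  motion=[0.7,-1,0,0,85,0.7,-1,0,0,85,0.7,-1,0,0,85,0.7,-1,0,0,85,0.73,-0.97,0,0,85,0,0,0,0,85,0,0,0,0,85],
)

```text
time_s: 5.12
position: [549.2, 188.3, 245.1]
eef_rot: [[0.999, 0.053, -0.001], [0.053, -0.999, -0.001], [-0.001, 0.001, -1.0]]
force: [-0.8, 0.0, 0.4]
gripper_width: 84.7
```

```bash
python3 - <<'E'
from h import *
s=state();im=capture('wrist');cv2.imwrite('pics/w1.png',im[:,:,::-1])
cam=campose('wrist',s)
for q in ['jar','tin','caddy','grinder','shaker','tray']:
    for d in masks_of(q,'wrist')[:2]:print(q,round(d['score'],2),np.round(d['bbox'],1))
E
python3 go.py 552 190 245 3.2
```

```text
tin 0.84 [284.3 125.   45.4  54.1]
caddy 0.69 [290.1  44.9  74.1  86.3]
caddy 0.63 [489.6 299.9 124.9 101.5]
shaker 0.96 [178.1  32.   46.8  45.5]
tray 0.77 [249.  116.  177.  213.2]
tray 0.63 [224.9 316.4 104.9  80.4]
t 5.47 pos [549.4 187.9 245.9] ang 2.96 tilt [ 0.001  0.    -1.   ] w 84.6 F [ 0.   0.9 -0.1] q [ 0.21  0.19  0.26  1.64 -0.    1.73]
units [ 0.068 -0.05   0.024]
turn units -0.04
```

View pics/w1.png

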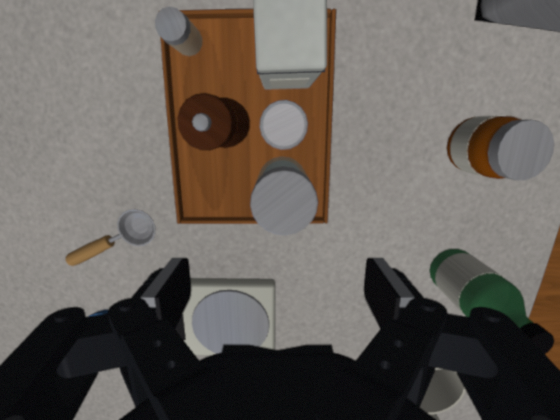

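```bash
python3 - <<'E'
from h import *
cam=campose('wrist')
im=cv2.imread('pics/w1.png');g=cv2.cvtColor(im,cv2.COLOR_BGR2GRAY)
for n,p,z in [('jar',(284,200),123),('tin',(284,124.5),45),('knob',(201,122),133),('shaker',(172,25),71),('plate',(231,325),28),('caddyL',(257,73),131),('caddyR',(323,73),131)]:
    print(n,unproj(p,z,cam)[0].round(1))
w=unproj([(165,12),(335,10),(328,222),(179,223)],22,cam);print(w.round(1),w.mean(0))
E
python3 -c "
import cv2;i=cv2.imread('pics/w1.png');cv2.imwrite('pics/w1c.png',cv2.resize(i[0:235,150:345],None,fx=2.5,fy=2.5,interpolation=cv2.INTER_CUBIC))"
```

```text
jar [555.1 194.6 123. ]
tin [553.3 258.1  45. ]
knob [486.3 256.7 133. ]
shaker [444.7 342.7  71. ]
plate [495.9  -9.5  28. ]
caddyL [528.8 294.8 131. ]
caddyR [578.8 297.4 131. ]
[[421.  369.1  22. ]
 [601.2 379.   22. ]
 [615.3 143.9  22. ]
 [429.1 133.2  22. ]] [516.63265038 256.30335238  22.        ]
```

View pics/w1c.png

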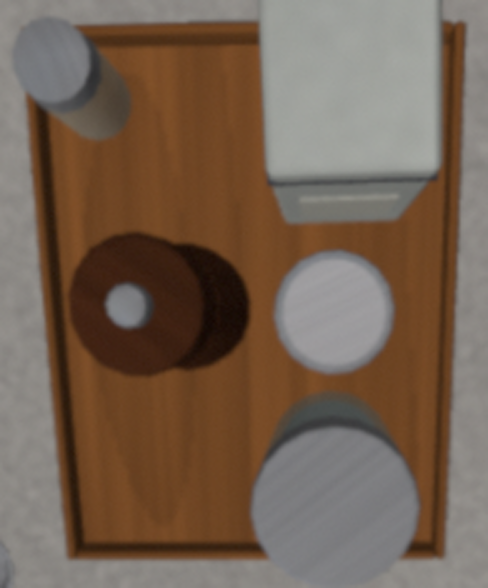

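Emit:
jog_arm(
  motion=[0.12,-0.1,0,0,85,0,0,0.9,0,85,0,0,0.9,0,85,0,0,0.9,0,85,0,0,0.7,0,85,0,0,0.3,0,85,0,0,0,0,85],
)

```text
time_s: 6.35
position: [553.7, 192.8, 96.6]
eef_rot: [[0.999, 0.053, -0.002], [0.053, -0.999, -0.0], [-0.002, 0.0, -1.0]]
force: [-0.8, -0.5, -0.0]
gripper_width: 85.3
```

```bash
python3 go.py 553.8 192.5 98 3; python3 - <<'E'
from h import *
im=capture('wrist');cv2.imwrite('pics/w2.png',im[:,:,::-1])
E
```

```text
t 6.35 pos [553.7 192.8  96.6] ang 3.02 tilt [-0.002 -0.    -1.   ] w 85.3 F [-0.8 -0.5 -0. ] q [ 0.22  0.23 -0.    1.35  0.    1.74]
units [ 0.002  0.006 -0.035]
turn units 0.003
```

View pics/w2.png

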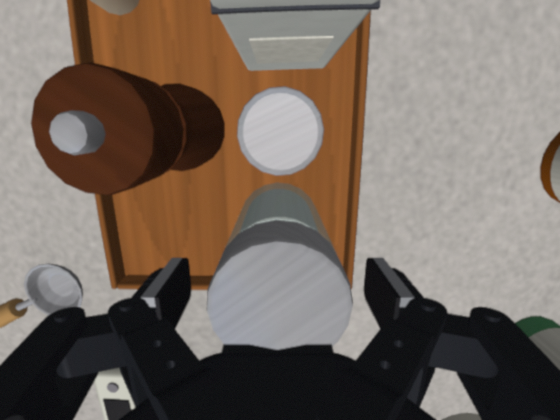

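Emit:
jog_arm(
  motion=[0.03,0,0,0,85,0,0,0,0,50,0,0,0,0,50,0,0,0,0,50,0,0,0,0,50,0,0,0,0,50,0,0,0,0,50],
)

```text
time_s: 7.28
position: [555.7, 193.0, 98.8]
eef_rot: [[0.999, 0.053, 0.002], [0.053, -0.999, 0.0], [0.002, -0.0, -1.0]]
force: [-2.4, 0.1, 6.0]
gripper_width: 58.6
```

```bash
python3 go.py
```

```text
t 7.28 pos [555.7 193.   98.8] ang 3.03 tilt [ 0.002  0.    -1.   ] w 58.6 F [-2.4  0.1  6. ] q [0.22 0.23 0.01 1.35 0.   1.74]
```

Emit:
jog_arm(
  motion=[0,0,-0.4,0,50,0,0,-0.8,0,50,0,0,-0.7,0,50,-0.1,0.5,0,0,50,-0.1,0.9,0,0,50,-0.1,1,0,0,50,-0.1,1,0,0,50,-0.1,1,0,0,50,-0.1,1,0,0,50,-0.1,1,0,0,50,-0.1,1,0,0,50,-0.1,1,0,0,50],
)

```text
time_s: 8.78
position: [535.1, -146.4, 171.1]
eef_rot: [[0.999, 0.052, -0.004], [0.052, -0.999, 0.001], [-0.004, -0.001, -1.0]]
force: [0.3, 0.2, -4.4]
gripper_width: 58.6
```

Emit:
jog_arm(
  motion=[-0.1,1,0,0,50,-0.1,1,0,0,50,-0.06,1,0,0,50,0,0.9,0,0,50,0,0.6,0,0,50,0,0,0,0,50,0,0,0,0,50],
)

```text
time_s: 9.65
position: [534.8, -324.5, 171.6]
eef_rot: [[0.999, 0.052, -0.003], [0.052, -0.999, 0.002], [-0.003, -0.003, -1.0]]
force: [0.2, 0.0, -4.0]
gripper_width: 58.8
```

```bash
python3 go.py 536 -325 112 3.2; python3 - <<'E'
from h import *
im=capture('side');cv2.imwrite('pics/s2.png',im[:,:,::-1])
E
```

```text
t 9.65 pos [ 534.8 -324.5  171.6] ang 2.98 tilt [-0.003  0.002 -1.   ] w 58.8 F [ 0.2  0.  -4. ] q [-0.65  0.31  0.25  1.52  0.    0.87]
units [0.033 0.019 1.49 ]
turn units -0.037
```

View pics/s2.png

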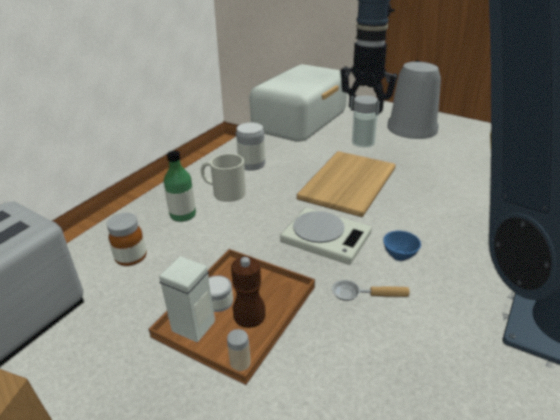

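```bash
python3 - <<'E'
from h import *
cam=campose('side')
print(proj([[535,-325,78],[535,-325,18]],cam).round(0))
w=unproj([(343,153),(396,162),(362,211),(299,196)],18,cam);print(w.round(0))
E
```

```text
[[362. 142.]
 [360. 163.]]
[[ 599. -354.   18.]
 [ 455. -379.   18.]
 [ 440. -118.   18.]
 [ 592. -100.   18.]]
```

Emit:
jog_arm(
  motion=[0,-0.1,0.5,0,50,0,0,0.6,0,50,0,0,0.3,0,50,0,0,0.1,0,50,0,0,0.04,0,50,0,0,0,0,50],
)

```text
time_s: 10.45
position: [536.5, -321.2, 112.8]
eef_rot: [[0.999, 0.053, 0.001], [0.053, -0.999, -0.001], [0.001, 0.001, -1.0]]
force: [0.1, -0.1, -4.4]
gripper_width: 58.4
```

```bash
python3 go.py 536 -325 112 3.2
```

```text
t 10.45 pos [ 536.5 -321.2  112.8] ang 3.02 tilt [ 0.001 -0.001 -1.   ] w 58.4 F [ 0.1 -0.1 -4.4] q [-0.65  0.32  0.14  1.39 -0.    0.87]
units [-0.017  0.094  0.019]
turn units -0.029
```

Still hanging (−4.4 N). Small steps down until the weight goes.

Emit:
jog_arm(
  motion=[0,0,0.03,0,50,0,0,0,0,50],
)

```text
time_s: 10.7
position: [536.6, -321.4, 111.9]
eef_rot: [[0.999, 0.053, 0.002], [0.053, -0.999, -0.001], [0.002, 0.001, -1.0]]
force: [-0.1, -0.8, -1.3]
gripper_width: 58.4
```

Emit:
jog_arm(
  motion=[0,0,0.03,0,50,0,0,0,0,50],
)

```text
time_s: 10.95
position: [536.6, -321.5, 111.8]
eef_rot: [[0.999, 0.053, 0.002], [0.053, -0.999, -0.002], [0.002, 0.002, -1.0]]
force: [-2.8, -0.0, 4.5]
gripper_width: 58.6
```

Emit:
jog_arm(
  motion=[0,0,0,0,85,0,0,0,0,85,0,0,0,0,85,0,0,0,0,85,0,0,-0.6,0,85,0,0,-1,0,85,0,0,-0.9,0,85,-0.1,-0.6,0,0,85,-0.1,-1,0,0,85,-0.1,-1,0,0,85,-0.1,-1,0,0,85,-0.1,-1,0,0,85],
)

```text
time_s: 12.45
position: [506.0, -136.9, 209.3]
eef_rot: [[0.999, 0.052, 0.0], [0.052, -0.999, 0.0], [0.0, -0.0, -1.0]]
force: [-0.7, -0.9, 0.1]
gripper_width: 85.3
```

Emit:
jog_arm(
  motion=[0,-1,0,0,85,0,-1,0,0,85,0,-1,0,0,85,0,-1,0,0,85,0,-1,0,0,85,0,-1,0,0,85,0,-1,0,0,85,0,-1,0,0,85,0,-1,0,0,85,0,-0.9,0,0,85,0,0,0,0,85,0,0,0,0,85],
)

```text
time_s: 13.95
position: [485.4, 256.9, 209.2]
eef_rot: [[0.999, 0.053, -0.0], [0.053, -0.999, -0.001], [-0.0, 0.001, -1.0]]
force: [-0.4, 0.1, 0.7]
gripper_width: 85.1
```

```bash
python3 go.py 485 257 98 3; python3 - <<'E'
from h import *
im=capture('wrist');cv2.imwrite('pics/w3.png',im[:,:,::-1])
E
```

```text
t 13.95 pos [485.4 256.9 209.2] ang 3.03 tilt [-0.    -0.001 -1.   ] w 85.1 F [-0.4  0.1  0.7] q [ 0.37  0.11  0.09  1.55 -0.    1.88]
units [-0.008 -0.004  2.78 ]
turn units 0.005
```

View pics/w3.png

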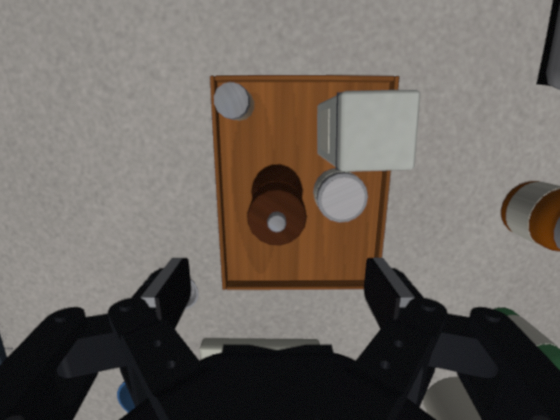

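```bash
python3 - <<'E'
from h import *
cam=campose('wrist')
print(unproj([(277,222)],133,cam).round(1),unproj([(277,215)],121,cam).round(1))
w=unproj([(337,92),(418.5,90.5),(414.5,170),(339,170)],131,cam);print(w.round(1).tolist(),w.mean(0))
w=unproj([(210,76),(398,76),(383,290),(223,290)],22,cam);print(w.round(1).tolist(),w.mean(0))
E
```

```text
[[485.2 258.3 133. ]] [[485.1 259.9 121. ]]
[[519.9, 348.9, 131.0], [573.8, 353.3, 131.0], [579.8, 300.9, 131.0], [526.4, 297.9, 131.0]] [549.9655003  325.23641084 131.        ]
[[413.2, 369.7, 22.0], [599.4, 379.9, 22.0], [619.4, 141.3, 22.0], [426.5, 132.1, 22.0]] [514.63367088 255.74180672  22.        ]
```

Emit:
jog_arm(
  motion=[0,-0.02,0.6,0,85,0,0,0.9,0,85,0,0,0.8,0,85,0,0,0.48,0,85,0,0,0,0,85,0,0,0,0,40,0,0,0,0,40,0,0,0,0,40,0,0,0,0,40,0,0,0,0,40,0,0,0,0,40,0,0,0,0,40],
)

```text
time_s: 15.5
position: [486.2, 258.4, 100.1]
eef_rot: [[0.999, 0.053, 0.003], [0.053, -0.999, 0.001], [0.003, -0.001, -1.0]]
force: [-1.3, -0.5, 5.7]
gripper_width: 45.6
```

```bash
python3 go.py 531 -240 112 3.2
```

```text
t 15.5 pos [486.2 258.4 100.1] ang 3.03 tilt [ 0.003  0.001 -1.   ] w 45.6 F [-1.3 -0.5  5.7] q [ 0.37  0.13 -0.1   1.34 -0.    1.88]
units [ 0.461 12.502 -0.304]
turn units -0.028
```

Emit:
jog_arm(
  motion=[0,0,-0.4,0,40,0,0,-0.8,0,40,0,0,-0.7,0,40,0.04,0.5,0,0,40,0.04,0.8,0,0,40,0.04,1,0,0,40,0.04,1,0,0,40,0.04,1,0,0,40,0.04,1,0,0,40,0.04,1,0,0,40,0.04,1,0,0,40,0.04,1,0,0,40],
)

```text
time_s: 17.0
position: [515.8, -74.9, 172.2]
eef_rot: [[0.999, 0.052, -0.003], [0.052, -0.999, 0.0], [-0.003, -0.0, -1.0]]
force: [0.7, -0.1, -2.5]
gripper_width: 45.6
```

Emit:
jog_arm(
  motion=[0.04,1,0,0,40,0.04,1,0,0,40,0.02,1,0,0,40,0,0.8,0,0,40,0,0.4,0,0,40,0,0,0,0,40,0,0,0.5,0,40,0,0,0.6,0,40,0,0,0.35,0,40,0,0,0.1,0,40,0,0,0,0,40],
)

```text
time_s: 18.38
position: [530.4, -239.6, 112.8]
eef_rot: [[0.999, 0.054, 0.001], [0.054, -0.999, -0.0], [0.001, 0.0, -1.0]]
force: [0.1, -0.3, -2.3]
gripper_width: 45.8
```

Emit:
jog_arm(
  motion=[0,0,0.03,0,40,0,0,0,0,40],
)

```text
time_s: 18.62
position: [530.7, -240.2, 112.5]
eef_rot: [[0.999, 0.053, 0.002], [0.053, -0.999, -0.0], [0.002, 0.001, -1.0]]
force: [-1.6, 1.2, 6.5]
gripper_width: 45.4
```

Emit:
jog_arm(
  motion=[0,0,0,0,85,0,0,0,0,85,0,0,0,0,85,0,0,0,0,85,0,0,-0.66,0,85,0,0,-1,0,85,0,0,-0.9,0,85,0.1,-0.6,0,0,85,0.1,-1,0,0,85,0.1,-1,0,0,85,0.1,-1,0,0,85,0.1,-1,0,0,85],
)

```text
time_s: 20.12
position: [540.4, -54.3, 213.3]
eef_rot: [[0.999, 0.052, 0.0], [0.052, -0.999, 0.0], [0.0, 0.0, -1.0]]
force: [0.3, -0.5, -0.0]
gripper_width: 85.0
```

Emit:
jog_arm(
  motion=[0.1,-1,0,0,85,0.1,-1,0,0,85,0.1,-1,0,0,85,0.1,-1,0,0,85,0.1,-1,0,0,85,0.1,-1,0,0,85,0.1,-1,0,0,85,0.03,-1,0,0,85,0,-0.9,0,0,85,0,-0.57,0,0,85,0,0,0,0,85,0,0,0,0,85],
)

```text
time_s: 21.62
position: [549.8, 323.5, 213.2]
eef_rot: [[0.999, 0.052, -0.0], [0.052, -0.999, -0.001], [-0.0, 0.001, -1.0]]
force: [0.0, -0.6, -0.7]
gripper_width: 85.0
```

```bash
python3 go.py 550 324.5 100 4; python3 - <<'E'
from h import *
im=capture('wrist');cv2.imwrite('pics/w4.png',im[:,:,::-1])
im=capture('top');cv2.imwrite('pics/t4.png',im[:,:,::-1])
im=capture('side');cv2.imwrite('pics/s4.png',im[:,:,::-1])
E
```

```text
t 21.62 pos [549.8 323.5 213.2] ang 2.98 tilt [-0.    -0.001 -1.   ] w 85.0 F [ 0.  -0.6 -0.7] q [ 0.43  0.35  0.38  1.6  -0.    1.95]
units [ 0.007 -0.028  2.831]
turn units -0.17
```

View pics/w4.png

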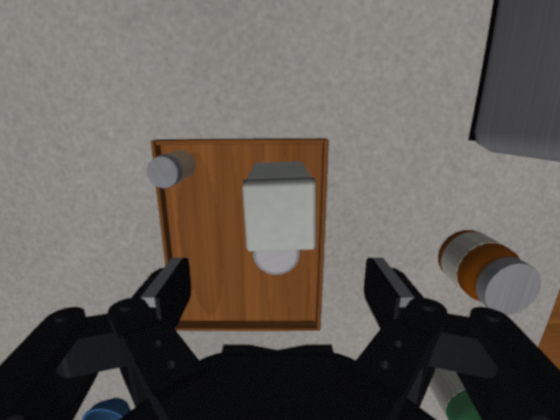

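View pics/s4.png

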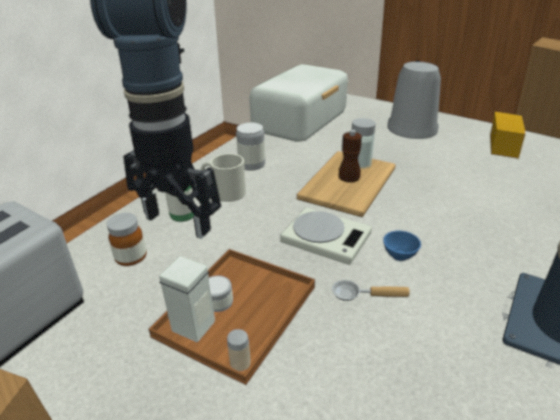

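Emit:
jog_arm(
  motion=[0.04,-0.03,0.6,-0.26,85,0,0,0.9,0,85,0,0,0.8,0,85,0,0,0.53,0,85,0,0,0,0,85,0,0,0,0,85],
)

```text
time_s: 22.52
position: [551.9, 325.4, 101.4]
eef_rot: [[0.997, 0.079, 0.002], [0.079, -0.997, 0.001], [0.002, -0.0, -1.0]]
force: [0.2, -0.6, 0.3]
gripper_width: 85.1
```

```bash
python3 go.py ; python3 - <<'E'
from h import *
im=capture('wrist');cv2.imwrite('pics/w5.png',im[:,:,::-1])
E
```

```text
t 22.52 pos [551.9 325.4 101.4] ang 4.54 tilt [ 0.002  0.001 -1.   ] w 85.1 F [ 0.2 -0.6  0.3] q [ 0.43  0.36  0.17  1.38 -0.    1.92]
```

View pics/w5.png

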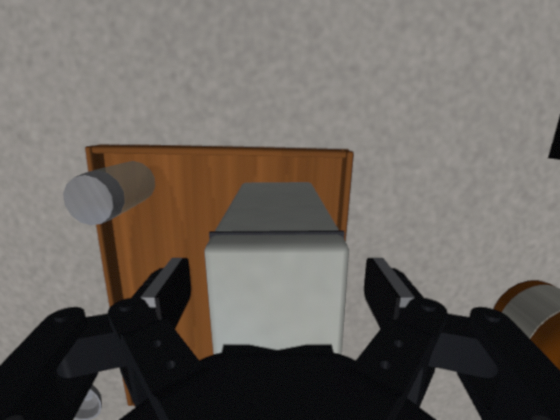

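Emit:
jog_arm(
  motion=[0,0,0,0,46,0,0,0,0,46,0,0,0,0,46,0,0,0,0,46,0,0,0,0,46,0,0,0,0,46],
)

```text
time_s: 23.32
position: [551.9, 326.1, 101.6]
eef_rot: [[0.997, 0.08, 0.002], [0.08, -0.997, 0.001], [0.003, -0.001, -1.0]]
force: [0.2, 1.0, 6.4]
gripper_width: 53.6
```

Emit:
jog_arm(
  motion=[0,0,-0.4,0,46,0,0,-0.8,0,46,0,0,-0.8,0,46,-0.14,0.5,0,0,46,-0.14,0.8,0,0,46,-0.14,1,0,0,46,-0.14,1,0,0,46,-0.14,1,0,0,46,-0.14,1,0,0,46,-0.14,1,0,0,46,-0.14,1,0,0,46,-0.14,1,0,0,46],
)

```text
time_s: 24.82
position: [526.6, -10.5, 179.8]
eef_rot: [[0.997, 0.08, -0.001], [0.08, -0.997, 0.0], [-0.001, -0.0, -1.0]]
force: [-0.1, -0.2, -2.5]
gripper_width: 53.5
```

Emit:
jog_arm(
  motion=[-0.14,1,0,0,46,-0.1,1,0,0,46,-0.08,1,0,0,46,0,0.64,0,0,46,0,0,0,0,46,0,0,0.5,0,46,0,0,0.7,0,46,0,0,0.35,0,46,0,0,0.1,0,46,0,0,0,0,46],
)

```text
time_s: 26.08
position: [526.6, -155.1, 114.8]
eef_rot: [[0.997, 0.08, 0.001], [0.08, -0.997, -0.0], [0.001, 0.0, -1.0]]
force: [0.2, 0.2, -1.7]
gripper_width: 53.7
```

Emit:
jog_arm(
  motion=[0,0,0.03,0,46,0,0,0,0,46],
)

```text
time_s: 26.32
position: [526.8, -155.5, 114.6]
eef_rot: [[0.997, 0.08, 0.002], [0.08, -0.997, -0.0], [0.002, 0.0, -1.0]]
force: [-2.0, 2.2, 5.3]
gripper_width: 53.1
```

Emit:
jog_arm(
  motion=[0,0,0,0,85,0,0,0,0,85,0,0,0,0,85,0,0,0,0,85,0,0,-0.6,0,85,0,0,-1,0,85,0,0,-0.9,0,85,0.1,-0.6,0,0,85,0.1,-1,0,0,85,0.1,-1,0,0,85,0.15,-1,0,0,85,0.15,-1,0,0,85],
)

```text
time_s: 27.82
position: [535.5, 31.1, 212.9]
eef_rot: [[0.997, 0.08, 0.0], [0.08, -0.997, -0.0], [0.0, 0.0, -1.0]]
force: [0.1, -0.3, 0.1]
gripper_width: 85.1
```

Emit:
jog_arm(
  motion=[0.15,-1,0,0,85,0.15,-1,0,0,85,0.15,-1,0,0,85,0.15,-1,0,0,85,0.15,-1,0,0,85,0.1,-0.66,0,0,85,0,0,0,-1,85,0,0,0,-1,85,0,0,0,-1,85,0,0,0,-1,85,0,0,0,-1,85,0,0,0,-1,85],
)

```text
time_s: 29.32
position: [551.3, 258.2, 212.7]
eef_rot: [[0.757, 0.653, -0.0], [0.653, -0.757, -0.0], [-0.0, -0.0, -1.0]]
force: [0.4, 0.4, 0.2]
gripper_width: 85.0
```

Emit:
jog_arm(
  motion=[0,0,0,-1,85,0,0,0,-1,85,0,0,0,-1,85,0,0,0,-1,85,0,0,0,-1,85,0,0,0,-1,85,0,0,0,-1,85,0,0,0,0,85,0,0,0,0,85],
)

```text
time_s: 30.45
position: [551.3, 258.2, 212.8]
eef_rot: [[0.131, 0.991, -0.0], [0.991, -0.131, -0.0], [-0.0, -0.0, -1.0]]
force: [0.0, 0.6, -0.7]
gripper_width: 84.8
```

```bash
python3 go.py 552 258 35 ; python3 - <<'E'
from h import *
im=capture('wrist');cv2.imwrite('pics/w6.png',im[:,:,::-1])
im=capture('side');cv2.imwrite('pics/s6.png',im[:,:,::-1])
E
```

```text
t 30.45 pos [551.3 258.2 212.8] ang 82.49 tilt [-0. -0. -1.] w 84.8 F [ 0.   0.6 -0.7] q [0.33 0.26 0.28 1.58 0.   0.46]
units [-4.000e-03  1.800e-02  4.445e+00]
```

View pics/w6.png

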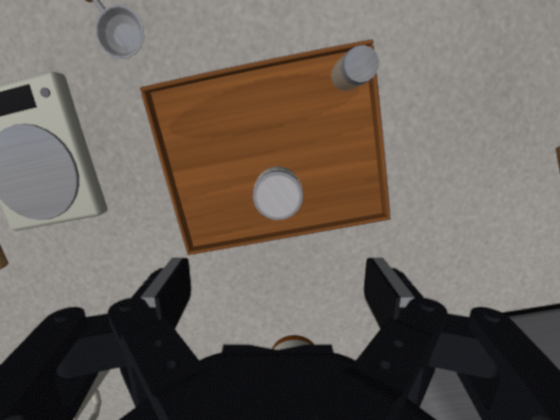

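View pics/s6.png

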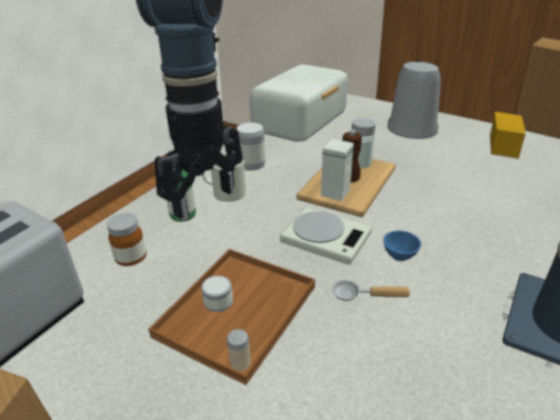

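```bash
python3 - <<'E'
from h import *
cam=campose('wrist')
print(unproj([(278,194.5)],45,cam).round(1),unproj([(36,171)],28,cam).round(1))
c=campose('top');s=campose('side');import pickle;o=pickle.load(open('m0.pkl','rb'))
for v in ['top','side']:
    cm=campose(v);b=capture(v);r=masks_of('tin',v)
    if r: print(v,r[0]['score'],fit('tin',(551,258),5,[(cm,r[0]['region'])]))
im=cv2.imread('pics/s6.png')[200:265,275:380];cv2.imwrite('pics/sc6.png',cv2.resize(im,None,fx=6,fy=6,interpolation=cv2.INTER_CUBIC))
E
```

```text
[[550.1 258.9  45. ]] [[492.2  -1.   28. ]]
top 0.72 (array([548.99714661, 259.69297028]), np.float64(0.16879350348027844))
side 0.95 (array([551.42426523, 258.40648066]), np.float64(0.07919060704471648))
```

View pics/sc6.png

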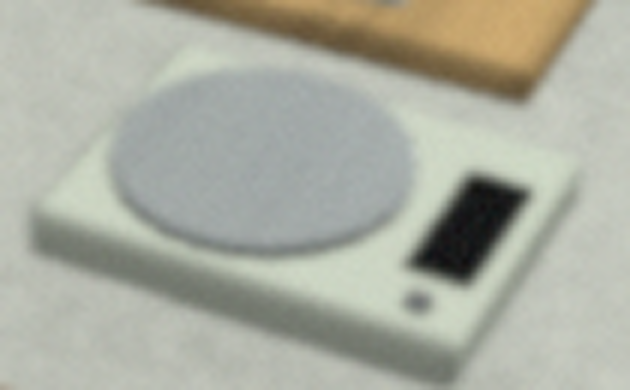

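Emit:
jog_arm(
  motion=[0,0,0.6,0,85,0,0,1,0,85,0,0,1,0,85,0,0,1,0,85,0,0,0.7,0,85,0,0,0.34,0,85,0,0,0,0,85,0,0,0,0,44,0,0,0,0,44,0,0,0,0,44],
)

```text
time_s: 32.0
position: [553.1, 258.8, 29.7]
eef_rot: [[0.129, 0.992, 0.004], [0.992, -0.129, 0.001], [0.002, 0.004, -1.0]]
force: [0.3, -0.0, 4.4]
gripper_width: 50.6
```

Emit:
jog_arm(
  motion=[0,0,0,0,44,0,0,0,0,44,0,0,0,0,44,0,0,0,0,44],
)

```text
time_s: 32.5
position: [553.1, 258.8, 29.7]
eef_rot: [[0.129, 0.992, 0.004], [0.992, -0.129, 0.001], [0.002, 0.004, -1.0]]
force: [-0.2, -0.0, 6.4]
gripper_width: 50.7
```

```bash
python3 - <<'E'
from h import *
print(unproj([(318.3,226.3)],28,campose('side')).round(1))
c=campose('top')
im=cv2.imread('pics/t4.png')
print(unproj([(283,258.9)],28,c).round(1))
E
python3 go.py 494.5 -10 52
```

```text
[[490.8  -4.3  28. ]]
[[493.1 -11.   28. ]]
t 32.5 pos [553.1 258.8  29.7] ang 82.58 tilt [ 0.004  0.001 -1.   ] w 50.7 F [-0.2 -0.   6.4] q [ 0.33  0.32 -0.02  1.22 -0.    0.46]
units [-6.852 -0.582 -0.572]
```

Emit:
jog_arm(
  motion=[0,0,-0.5,0,44,0,0,-1,0,44,0,0,-1,0,44,-0.5,-0.1,0,0,44,-0.9,-0.1,0,0,44,-1,-0.1,0,0,44,-1,-0.1,0,0,44,-1,-0.1,0,0,44,-1,-0.08,0,0,44,-0.9,0,0,0,44,-0.5,0,0,0,44,0,0,0,0,44],
)

```text
time_s: 34.0
position: [492.6, -9.6, 126.9]
eef_rot: [[0.132, 0.991, -0.001], [0.991, -0.132, 0.0], [0.0, -0.001, -1.0]]
force: [0.4, 1.0, -0.1]
gripper_width: 50.4
```

```bash
python3 go.py 493 -8 130 ; python3 - <<'E'
from h import *
im=capture('wrist');cv2.imwrite('pics/w7.png',im[:,:,::-1])
E
```

```text
t 34.0 pos [492.6  -9.6 126.9] ang 82.43 tilt [-0.001  0.    -1.   ] w 50.4 F [ 0.4  1.  -0.1] q [-0.16 -0.03 -0.21  1.39  0.   -0.02]
units [ 0.04   0.004 -0.077]
```

View pics/w7.png

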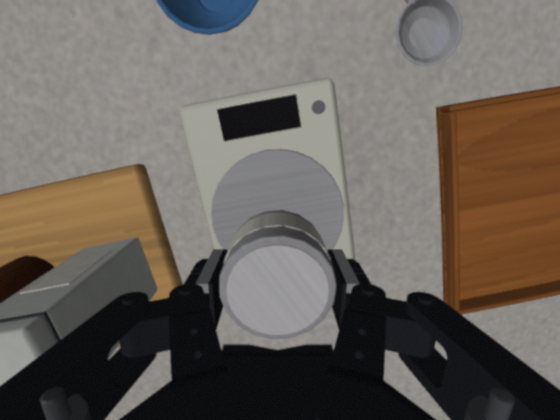

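```bash
python3 - <<'E'
from h import *
cam=campose('wrist')
im=cv2.imread('pics/w7.png');
from scipy.optimize import least_squares
w=unproj([(211.5,208),(344,208),(278,149.5)],28,cam)[:,:2]
r=least_squares(lambda p:np.linalg.norm(w-p,axis=1)-54,[493,-8]);print(w.round(1),r.x,r.fun)
# overlay for candidate
for c,col in [(r.x,(0,0,255)),((493,-10),(0,255,0))]:
    q=proj(circ(54,28)+[c[0],c[1],0],cam);cv2.polylines(im,[q.astype(int).reshape(-1,1,2)],True,col,1)
cv2.imwrite('pics/w7o.png',im[100:300,150:400].repeat(2,0).repeat(2,1))
E
```

```text
[[479.5 -59.9]
 [493.5  44.4]
 [441.3  -1.6]] [495.00570099  -8.8937774 ] [-0.69102948 -0.6916224   0.22241541]
```

View pics/w7o.png

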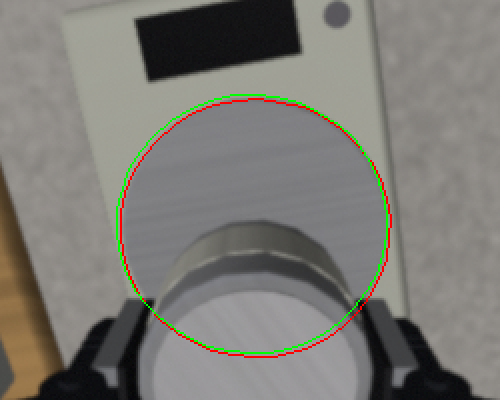

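Emit:
jog_arm(
  motion=[0.02,0.05,0.5,0,44,0,0,0.8,0,44,0,0,0.5,0,44,0,0,0.08,0,44,0,0,0,0,44],
)

```text
time_s: 34.67
position: [495.2, -6.8, 52.0]
eef_rot: [[0.128, 0.992, -0.0], [0.992, -0.128, 0.001], [0.0, -0.0, -1.0]]
force: [0.3, 0.3, -1.6]
gripper_width: 50.9
```

Emit:
jog_arm(
  motion=[0,0,0.03,0,44,0,0,0,0,44],
)

```text
time_s: 34.92
position: [495.5, -7.0, 51.8]
eef_rot: [[0.128, 0.992, 0.001], [0.992, -0.128, 0.001], [0.001, 0.0, -1.0]]
force: [-2.1, 1.9, 5.0]
gripper_width: 50.7
```

Emit:
jog_arm(
  motion=[0,0,0,0,85,0,0,0,0,85,0,0,0,0,85,0,0,0,0,85,0,0,-0.55,0,85,0,0,-1,0,85,0,0,-1,0,85,0,0,-1,0,85,0,0,-0.5,1,85,0,0,0,1,85,0,0,0,1,85,0,0,0,1,85],
)

```text
time_s: 36.42
position: [495.3, -8.0, 213.0]
eef_rot: [[0.524, 0.852, 0.0], [0.852, -0.524, -0.0], [0.0, 0.0, -1.0]]
force: [0.3, 0.8, -0.5]
gripper_width: 84.9
```

Emit:
jog_arm(
  motion=[0,0,0,1,85,0,0,0,1,85,0,0,0,1,85,0,0,0,1,85,0,0,0,1,85,0,0,0,1,85,0,0,0,1,85,0,0,0,1,85,0,0,0,1,85,0,0,0,0,85],
)

```text
time_s: 37.67
position: [495.3, -8.0, 212.8]
eef_rot: [[0.997, 0.081, -0.0], [0.081, -0.997, -0.0], [-0.0, 0.0, -1.0]]
force: [0.2, 0.3, -0.4]
gripper_width: 84.7
```

```bash
python3 go.py 526.8 -155.5 114.6 4.5; python3 - <<'E'
from h import *
for n in ['wrist','side']:
    im=capture(n);cv2.imwrite(f'pics/{n[0]}8.png',im[:,:,::-1])
    r=masks_of('tin',n)
    if r: print(n,r[0]['score'],np.round(r[0]['bbox'],1),fit('tin',(495,-8),28,[(campose(n),r[0]['region'])]))
E
```

```text
t 37.67 pos [495.3  -8.  212.8] ang 4.64 tilt [-0. -0. -1.] w 84.7 F [ 0.2  0.3 -0.4] q [-0.15 -0.03 -0.05  1.56 -0.    1.34]
units [0.488 3.739 2.455]
turn units 0.024
wrist 0.67 [277.9 196.1  50.5  57.1] (array([495.3405962 ,  -6.90265036]), np.float64(0.0677867340001942))
side 0.89 [317.9 220.5  24.2  27.2] (array([493.51518488,  -8.01765394]), np.float64(0.0726435152374203))
```

View pics/w8.png

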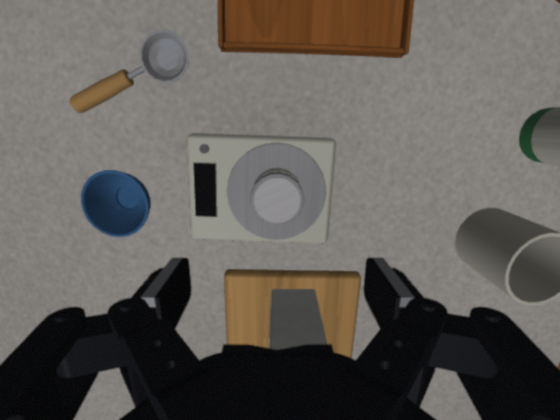

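View pics/s8.png

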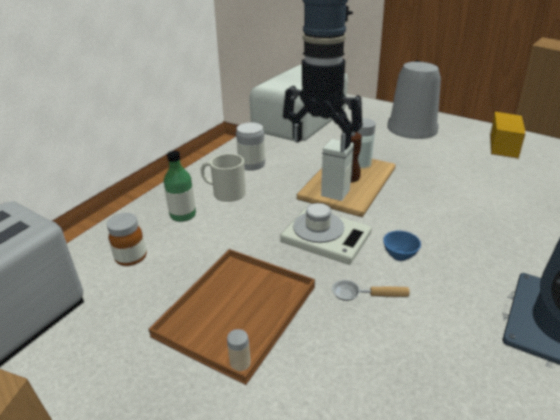

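```bash
python3 - <<'E'
from h import *
cam=campose('wrist')
w=unproj([(227,191),(327,191),(276,142.5),(276,239)],28,cam);print(w.round(1),w.mean(0))
print(unproj([(277,198)],68,cam))
E
```

```text
[[441.3 -11.4  28. ]
 [548.6  -2.9  28. ]
 [489.9  43.7  28. ]
 [498.2 -62.3  28. ]] [494.50554841  -8.21853585  28.        ]
[[494.81481751  -5.12959476  68.        ]]
```

Emit:
jog_arm(
  motion=[0.12,0.74,0,0,85,0.12,1,0,0,85,0.12,1,0,0,85,0.12,1,0,0,85,0,0,0,0,85,0,0,0.6,0,85,0,0,0.9,0,85,0,0,0.7,0,85,0,0,0.3,0,85,0,0,0,0,85,0,0,0,0,46,0,0,0,0,46],
)

```text
time_s: 39.38
position: [527.4, -156.0, 115.0]
eef_rot: [[0.997, 0.08, 0.003], [0.08, -0.997, -0.002], [0.003, 0.002, -1.0]]
force: [3.2, -1.5, 0.4]
gripper_width: 53.3
```

Emit:
jog_arm(
  motion=[0,0,0,0,46,0,0,0,0,46,0,0,0,0,46,0,0,0,0,46],
)

```text
time_s: 39.88
position: [527.4, -156.0, 114.8]
eef_rot: [[0.997, 0.08, 0.003], [0.08, -0.997, -0.001], [0.003, 0.002, -1.0]]
force: [-0.9, -0.2, 5.7]
gripper_width: 53.6
```

Emit:
jog_arm(
  motion=[0,0,-0.5,0,46,0,0,-1,0,46,0,0,-0.9,0,46,0.14,-0.5,0,0,46,0.14,-0.8,0,0,46,0.14,-1,0,0,46,0.14,-1,0,0,46,0.14,-1,0,0,46,0.14,-1,0,0,46,0.14,-1,0,0,46,0.14,-1,0,0,46,0.14,-1,0,0,46],
)

```text
time_s: 41.38
position: [548.5, 181.7, 206.2]
eef_rot: [[0.997, 0.081, -0.004], [0.081, -0.997, -0.0], [-0.004, -0.0, -1.0]]
force: [1.1, -0.8, -2.7]
gripper_width: 53.4
```

Emit:
jog_arm(
  motion=[0.14,-1,0,0,46,0.1,-1,0,0,46,0.08,-1,0,0,46,0,-0.64,0,0,46,0,0,0,0,46,0,0,0.5,0,46,0,0,0.9,0,46,0,0,0.8,0,46,0,0,0.35,0,46,0,0,0.1,0,46,0,0,0,0,46,0,0,0,0,46],
)

```text
time_s: 42.88
position: [552.1, 325.9, 104.2]
eef_rot: [[0.997, 0.08, 0.002], [0.08, -0.997, 0.001], [0.002, -0.001, -1.0]]
force: [0.3, -0.3, -1.8]
gripper_width: 53.5
```

```bash
python3 go.py 551.9 325.8 101.5 4.54
```

```text
t 42.88 pos [552.1 325.9 104.2] ang 4.57 tilt [ 0.002  0.001 -1.   ] w 53.5 F [ 0.3 -0.3 -1.8] q [ 0.43  0.36  0.18  1.39 -0.    1.92]
units [-0.004  0.001  0.068]
turn units 0.005
```

Emit:
jog_arm(
  motion=[0,0,0.03,0,46,0,0,0,0,46],
)

```text
time_s: 43.12
position: [551.4, 325.7, 102.0]
eef_rot: [[0.997, 0.08, 0.0], [0.08, -0.997, 0.0], [0.0, -0.0, -1.0]]
force: [-0.4, 0.7, -1.1]
gripper_width: 53.4
```

Emit:
jog_arm(
  motion=[0,0,0.03,0,46,0,0,0,0,46],
)

```text
time_s: 43.38
position: [551.4, 325.8, 101.8]
eef_rot: [[0.997, 0.08, 0.001], [0.08, -0.997, 0.001], [0.001, -0.0, -1.0]]
force: [-2.3, -0.5, 4.5]
gripper_width: 53.7
```

Emit:
jog_arm(
  motion=[0,0,0,0,85,0,0,0,0,85,0,0,0,0,85,0,0,0,0,85,0,0,-0.9,0,85,0,0,-1,0,85,0,0,-0.9,0.26,85,-0.09,0.6,0,0,85,-0.09,1,0,0,85,-0.09,1,0,0,85,-0.09,1,0,0,85,-0.09,1,0,0,85],
)

```text
time_s: 44.88
position: [542.8, 139.7, 212.5]
eef_rot: [[0.999, 0.053, 0.0], [0.053, -0.999, -0.0], [0.0, 0.0, -1.0]]
force: [0.1, -0.3, 0.1]
gripper_width: 85.0
```

Emit:
jog_arm(
  motion=[-0.09,1,0,0,85,-0.09,1,0,0,85,-0.09,1,0,0,85,-0.09,1,0,0,85,-0.09,1,0,0,85,-0.09,1,0,0,85,-0.09,1,0,0,85,-0.09,1,0,0,85,-0.1,0.9,0,0,85,0,0.6,0,0,85,0,0,0,0,85,0,0,0,0,85],
)

```text
time_s: 46.38
position: [530.3, -239.4, 212.5]
eef_rot: [[0.999, 0.053, -0.0], [0.053, -0.999, 0.001], [-0.0, -0.001, -1.0]]
force: [-0.2, 0.3, -0.4]
gripper_width: 85.2
```

```bash
python3 go.py 530.7 -240.2 112.5 3.03; python3 - <<'E'
from h import *
for n in ['wrist','top','side']:
    im=capture(n);cv2.imwrite(f'pics/{n[0]}9.png',im[:,:,::-1])
E
```

```text
t 46.38 pos [ 530.3 -239.4  212.5] ang 3.06 tilt [-0.     0.001 -1.   ] w 85.2 F [-0.2  0.3 -0.4] q [-0.54  0.19  0.19  1.57  0.    0.98]
units [0.008 0.022 2.5  ]
turn units 0.005
```

View pics/w9.png

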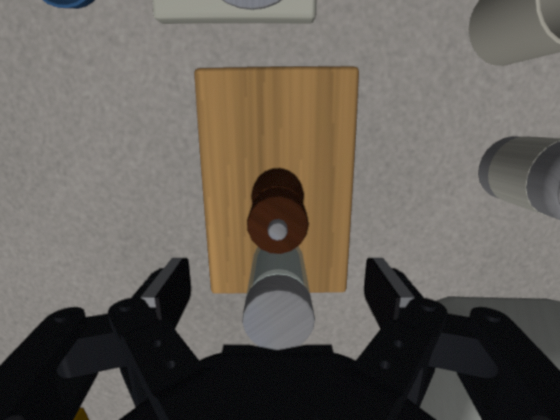

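View pics/s9.png

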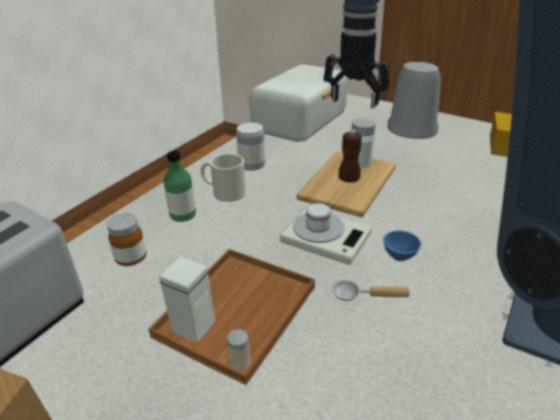

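Emit:
jog_arm(
  motion=[0,0,0.7,0,85,0,0,0.9,0,85,0,0,0.64,0,85,0,0,0.3,0,85,0,0,0,0,85,0,0,0,0,40,0,0,0,0,40,0,0,0,0,40,0,0,0,0,40,0,0,0,0,40,0,0,0,0,40,0,0,0,0,40],
)

```text
time_s: 48.02
position: [531.0, -241.0, 112.8]
eef_rot: [[0.999, 0.053, 0.003], [0.053, -0.999, -0.002], [0.002, 0.002, -1.0]]
force: [-1.1, -0.4, 5.1]
gripper_width: 45.6
```

Emit:
jog_arm(
  motion=[0,0,-0.5,0,40,0,0,-1,0,40,0,0,-0.9,0,40,-0.04,-0.5,0,0,40,-0.04,-0.8,0,0,40,-0.04,-1,0,0,40,-0.04,-1,0,0,40,-0.04,-1,0,0,40,-0.04,-1,0,0,40,-0.04,-1,0,0,40,-0.04,-1,0,0,40,-0.04,-1,0,0,40],
)

```text
time_s: 49.52
position: [496.0, 92.6, 203.9]
eef_rot: [[0.999, 0.053, -0.005], [0.053, -0.999, 0.0], [-0.005, -0.001, -1.0]]
force: [1.4, 0.3, -2.6]
gripper_width: 46.0
```

Emit:
jog_arm(
  motion=[-0.04,-1,0,0,40,-0.04,-1,0,0,40,-0.02,-1,0,0,40,0,-0.8,0,0,40,0,-0.4,0,0,40,0,0,0,0,40,0,0,0.5,0,40,0,0,0.9,0,40,0,0,0.8,0,40,0,0,0.35,0,40,0,0,0.12,0,40,0,0,0,0,40],
)

```text
time_s: 51.02
position: [486.4, 258.0, 101.3]
eef_rot: [[0.999, 0.052, 0.002], [0.052, -0.999, 0.001], [0.002, -0.001, -1.0]]
force: [1.3, -0.2, -1.9]
gripper_width: 45.9
```

Emit:
jog_arm(
  motion=[0,0,0.02,0,40,0,0,0,0,40],
)

```text
time_s: 51.28
position: [486.2, 258.3, 100.2]
eef_rot: [[0.999, 0.053, 0.002], [0.053, -0.999, 0.001], [0.002, -0.001, -1.0]]
force: [0.5, 0.0, -2.3]
gripper_width: 45.8
```

Emit:
jog_arm(
  motion=[0,0,0.03,0,40,0,0,0,0,40],
)

```text
time_s: 51.52
position: [486.1, 258.4, 99.8]
eef_rot: [[0.999, 0.053, 0.002], [0.053, -0.999, 0.001], [0.002, -0.001, -1.0]]
force: [-0.9, -0.6, 5.5]
gripper_width: 45.6
```

Emit:
jog_arm(
  motion=[0,0,0,0,85,0,0,0,0,85,0,0,0,0,85,0,0,0,0,85,0,0,-0.9,0,85,0,0,-1,0,85,0,0,-0.9,0,85,0.1,0.62,0,0,85,0.1,1,0,0,85,0.1,1,0,0,85,0.1,1,0,0,85,0.1,1,0,0,85],
)

```text
time_s: 53.02
position: [515.3, 73.3, 210.1]
eef_rot: [[0.999, 0.053, 0.0], [0.053, -0.999, 0.0], [0.0, -0.0, -1.0]]
force: [-0.5, -0.1, 0.5]
gripper_width: 84.8
```

Emit:
jog_arm(
  motion=[0,1,0,0,85,0,1,0,0,85,0,1,0,0,85,0,1,0,0,85,0,1,0,0,85,0,1,0,0,85,0,1,0,0,85,0,1,0,0,85,0,1,0,0,85,0,0.9,0,0,85,0,0,0,0,85,0,0,0,0,85],
)

```text
time_s: 54.52
position: [535.9, -320.4, 209.9]
eef_rot: [[0.999, 0.053, -0.0], [0.053, -0.999, 0.001], [-0.0, -0.001, -1.0]]
force: [0.6, -0.1, -0.4]
gripper_width: 85.1
```

```bash
python3 go.py 536.6 -321.5 111.8 3.03; python3 - <<'E'
from h import *
for n in ['wrist','top','side']:
    im=capture(n);cv2.imwrite(f'pics/{n[0]}10.png',im[:,:,::-1])
E
```

```text
t 54.52 pos [ 535.9 -320.4  209.9] ang 3.02 tilt [-0.     0.001 -1.   ] w 85.1 F [ 0.6 -0.1 -0.4] q [-0.65  0.31  0.32  1.59  0.    0.87]
units [0.016 0.03  2.452]
turn units -0.002
```

View pics/w10.png

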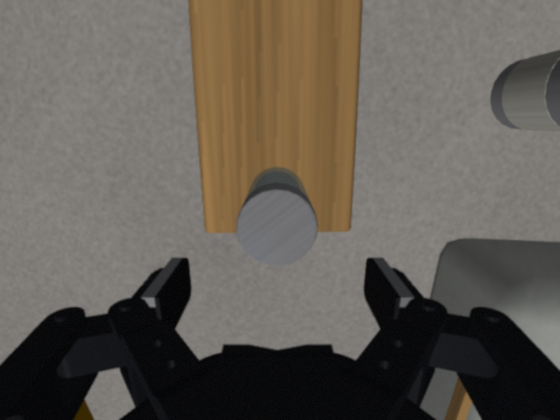

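Emit:
jog_arm(
  motion=[0,0,0.7,0,85,0,0,0.9,0,85,0,0,0.6,0,85,0,0,0.3,0,85,0,0,0,0,85,0,0,0,0,50,0,0,0,0,50,0,0,0,0,50,0,0,0,0,50,0,0,0,0,50,0,0,0,0,50],
)

```text
time_s: 56.05
position: [536.8, -321.8, 112.4]
eef_rot: [[0.999, 0.052, 0.003], [0.052, -0.999, -0.002], [0.002, 0.002, -1.0]]
force: [-2.4, 0.6, 5.8]
gripper_width: 58.5
```

Emit:
jog_arm(
  motion=[0,0,-0.5,0,50,0,0,-1,0,50,0,0,-0.9,0,50,0.1,-0.4,0,0,50,0.1,-0.9,0,0,50,0.1,-1,0,0,50,0.1,-1,0,0,50,0.1,-1,0,0,50,0.1,-1,0,0,50,0.1,-1,0,0,50,0.1,-1,0,0,50,0.1,-1,0,0,50],
)

```text
time_s: 57.55
position: [552.6, 15.2, 202.5]
eef_rot: [[0.999, 0.054, -0.005], [0.054, -0.999, 0.001], [-0.005, -0.002, -1.0]]
force: [0.8, 0.7, -4.6]
gripper_width: 58.7
```

Emit:
jog_arm(
  motion=[0.1,-1,0,0,50,0.1,-1,0,0,50,0.06,-1,0,0,50,0,-0.9,0,0,50,0,-0.6,0,0,50,0,0,0,0,50,0,0,0.5,0,50,0,0,0.9,0,50,0,0,0.8,0,50,0,0,0.35,0,50,0,0,0.12,0,50,0,0,0,0,50],
)

```text
time_s: 59.05
position: [555.5, 192.7, 99.7]
eef_rot: [[0.999, 0.052, 0.001], [0.052, -0.999, 0.0], [0.001, -0.0, -1.0]]
force: [0.7, 0.9, -3.9]
gripper_width: 59.0
```

Emit:
jog_arm(
  motion=[0,0,0.03,0,50,0,0,0,0,50],
)

```text
time_s: 59.3
position: [556.0, 192.9, 99.5]
eef_rot: [[0.999, 0.053, 0.002], [0.053, -0.999, 0.0], [0.002, -0.0, -1.0]]
force: [-3.0, 0.4, 2.5]
gripper_width: 58.9
```

Landed. Release, rise, and back off toward the robot to clear the top view.

Emit:
jog_arm(
  motion=[0,0,0,0,85,0,0,0,0,85,0,0,0,0,85,0,0,0,0,85,0,0,-0.9,0,85,0,0,-1,0,85,0,0,-0.9,0,85,-0.5,0.8,0,0,85,-0.6,1,0,0,85,-0.6,1,0,0,85,-0.6,1,0,0,85,-0.6,1,0,0,85],
)

```text
time_s: 60.8
position: [449.0, -6.2, 210.2]
eef_rot: [[0.999, 0.053, 0.001], [0.053, -0.999, -0.0], [0.001, 0.0, -1.0]]
force: [1.2, -0.1, -0.6]
gripper_width: 85.1
```

Emit:
jog_arm(
  motion=[-0.6,1,0,0,85,-0.6,1,0,0,85,-0.6,1,0,0,85,-0.6,1,0,0,85,-0.3,1,0,0,85,0,1,0,0,85,0,1,0,0,85,0,0,0,0,85,0,0,0,0,85],
)

```text
time_s: 61.92
position: [356.4, -289.9, 210.0]
eef_rot: [[0.999, 0.052, -0.0], [0.052, -0.999, 0.001], [-0.0, -0.001, -1.0]]
force: [-0.7, 0.5, 0.4]
gripper_width: 85.2
```

```bash
python3 go.py; python3 - <<'E'
from h import *
import pickle
o=pickle.load(open('m0.pkl','rb'))
for n in ['top','side']:
    im=capture(n);cv2.imwrite(f'pics/{n}f.png',im[:,:,::-1])
    for q in ['jar','caddy','grinder','shaker','mug','oil','tin']:
        r=masks_of(q,n)
        if r and (n,q) in o: print(n,q,round(r[0]['score'],2),'before',np.round(o[n,q][2],1),'after',np.round(r[0]['bbox'],1))
a=cv2.imread('pics/top0.png')[200:310,115:245];b=cv2.imread('pics/topf.png')[200:310,115:245]
cv2.imwrite('pics/cmpt.png',cv2.resize(np.hstack([a,b]),None,fx=3,fy=3,interpolation=cv2.INTER_CUBIC))
a=cv2.imread('pics/side0.png')[220:380,150:320];b=cv2.imread('pics/sidef.png')[220:380,150:320]
cv2.imwrite('pics/cmps.png',cv2.resize(np.hstack([a,b]),None,fx=2.3,fy=2.3,interpolation=cv2.INTER_CUBIC))
E
```

```text
t 61.92 pos [ 356.4 -289.9  210. ] ang 3.01 tilt [-0.     0.001 -1.   ] w 85.2 F [-0.7  0.5  0.4] q [-0.83 -0.13 -0.14  1.56  0.    0.69]
top jar 0.55 before [198.9 235.9  30.9  30.4] after [199.1 234.4  28.3  33.3]
top caddy 0.97 before [282.5 267.7  51.2  68. ] after [142.5 238.4  32.8  29.7]
top grinder 0.91 before [174.6 268.5  27.5  28. ] after [176.5 266.6  29.8  30.2]
top shaker 0.79 before [138.6 284.7  20.1  11.8] after [138.1 285.1  17.8  11.3]
top mug 0.84 before [298.1 151.2  29.9  45.6] after [298.  149.6  32.6  44. ]
top oil 0.6 before [242.3 137.2  29.   35.9] after [244.  139.9  26.6  39.5]
top tin 0.89 before [173.7 241.8  21.   22.3] after [281.5 258.4  21.4  20.1]
side jar 0.77 before [233.9 249.3  34.   59.3] after [235.8 255.2  37.5  70.5]
side caddy 0.92 before [186.6 302.   57.5  87.3] after [188.2 300.2  56.5  83.2]
side grinder 0.75 before [249.1 291.2  31.3  74.8] after [246.8 292.2  32.1  73.2]
side shaker 0.79 before [238.3 351.9  22.2  38.7] after [237.8 352.4  24.4  36.4]
side mug 0.62 before [224.2 175.3  47.4  48.3] after [224.3 177.3  49.6  45.6]
side oil 0.82 before [182.9 183.6  29.   64.8] after [181.7 186.   29.5  75.2]
side tin 0.85 before [219.3 294.4  22.2  36.5] after [317.6 217.3  28.   27.5]
```

View pics/cmpt.png

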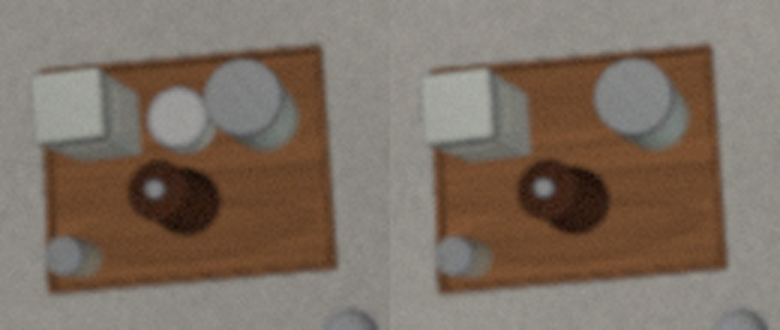

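View pics/cmps.png

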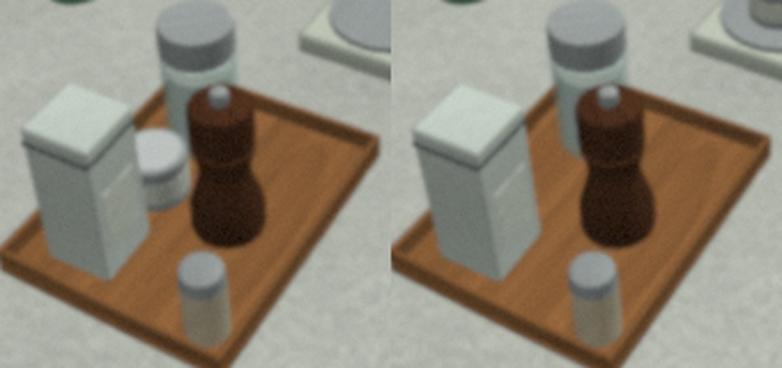

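View pics/topf.png

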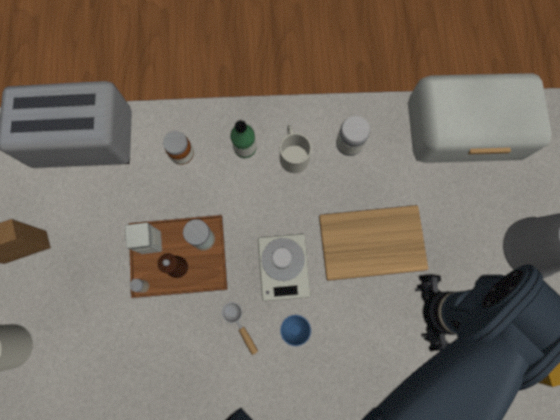

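```bash
python3 - <<'E'
import cv2,numpy as np
for n,P in {'top':{'jar':(183,218,30,32),'caddy':(126,222,24,26),'grinder':(157,250,34,30),'shaker':(130,277,22,16),'ref':(200,275,40,25)},'side':{'jarlid':(216,220,40,28),'caddy':(164,258,40,84),'grinder':(231,256,38,72)}}.items():
    a=cv2.cvtColor(cv2.imread(f'pics/{n}0.png'),6);b=cv2.cvtColor(cv2.imread(f'pics/{n}f.png'),6)
    for k,(x,y,w,h) in P.items():
        f=8;A=cv2.resize(a[y:y+h,x:x+w],None,fx=f,fy=f,interpolation=2);B=cv2.resize(b[y-4:y+h+4,x-4:x+w+4],None,fx=f,fy=f,interpolation=2)
        r=cv2.matchTemplate(B,A,cv2.TM_CCOEFF_NORMED);_,v,_,l=cv2.minMaxLoc(r);print(n,k,'shift px',l[0]/f-4,l[1]/f-4,round(v,3))
E
```

```text
top jar shift px 0.375 -0.25 0.944
top caddy shift px -0.125 0.25 0.991
top grinder shift px -0.25 -0.375 0.987
top shaker shift px 0.0 0.0 0.987
top ref shift px 0.0 0.0 0.997
side jarlid shift px -0.125 -0.125 0.998
side caddy shift px 0.0 0.25 0.998
side grinder shift px -0.75 -0.125 0.991
```

All within about 1 mm of where they stood (1 px ≈ 2 mm). Handing in.

```bash
python3 - <<'E'
from rig import *
print(finish_job())
E
```

```text
the job is handed in; nothing more can be done
None
```

I moved the jar, grinder and caddy onto the board, and only then set the tin on the scale plate. After that I put the caddy, grinder and jar back by reversing the same moves, and handed the job in at about 62 s.

**Last checks:**
- **Containers:** before/after picture matching shows each of the three within about 0.2 to 0.8 px of its start, roughly 0.5 to 1.5 mm. All three are upright.
- **Tin:** it stands upright on the plate, within about 1 to 3 mm of the centre. That was measured from the wrist camera, with a side-camera check.
- **Bystanders:** the shaker shows no shift. The mug and oil bottle were never touched and look unchanged in the top picture.
- **Robot:** the gripper was empty and clear of everything when I handed in. The highest force I saw in the readings was about 7 N.

**Where the checks disagreed:**
- The cameras differed by 2 to 4 mm on absolute positions, and by up to about 10 mm on the plate in views near a picture edge. I relied on the close wrist views instead.
- The first network query for the caddy in the top view returned the scale, so I discarded it.

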